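# Contact-test a lamp module, then hold it up for inspection

### The arm

A 6-joint arm with a two-finger parallel gripper is mounted at the origin on the work surface. World frame = base frame: x ahead of the robot, y to its left, z up, the work surface at z = 0. Lengths are in m, angles in degrees, forces in N, time in s.
With the tool pointing down it reaches from about 0.35 to 0.775 m from the base axis. Payload 5.5 kg.
Tool frame: the origin (TCP) lies at the very end of the fingers, on their centre line; the grasp point (between the pads) lies r.grasp_offset behind it (r.grasp_offset is the distance from the TCP to the grasp point, in m); z points along the fingers, y is the direction in which the jaws open and shut (so a half turn about z gives the same grasp; the last joint's range is limited). The gripper opens to 85 mm and grips with 20 to 120 N. Pads are 22 mm wide; open, the fingers measure 114 mm over their backs; the gripper's body (76 mm by 85 mm) begins 54 mm behind the grasp point. The pads swing forward as they close: fully open they stand 13 mm farther back than shut.
Start: joints at [57.777, 17.945, 2.641, 74.691, 0, 82.002], TCP at [0.236, 0.524, 0.231] pointing down, gripper open.
Joint ranges: [-158.12, 158.12], [-49.38, 96.58], [-58.88, 72.47], [-126.05, 133.96], [-84.25, 85.87], [-180, 180]. Speed limits (degrees/s): [147.25, 147.25, 180, 180, 180, 180].

### API

Orientations are given as [roll, pitch, yaw] about the fixed x, y, z axes, in that order (R = Rz(yaw) Ry(pitch) Rx(roll)).
In Python, from bench import r, read_camera, camera_model, nets gives the robot as it stands.
- The arm moves only by the shell command python3 -m creep 'ROWS' [FORCE]. ROWS is JSON, a list of rows, each a list of 3 entries, a list of its own where there are three numbers: the shift along the tool's x, y, z as a fraction of full scale, then the turn, a rotation vector about the tool's x, y, z as a fraction of full scale, then the gripper command: -1 is fully open, 1 is shut, values between are in proportion. A call has 1 to 8 rows; each row shifts and turns the commanded pose from where the row before left it, along the tool's axes as they then stand; what a row does not reach is not made up. Full scale, the value 1, is 0.25 m for a shift and 45 degrees for a turn. A row lasts 1/12 s, in which the tool goes at most 41.7 mm and 7.16 degrees, less where a joint would pass 70% of its speed; a pose out of reach is approached as far as the arm can. A call with a number of a shift or a turn outside -1 to 1 is refused whole. A call with a gripper value outside its range is refused whole. The fingers move at their own pace and stop on an object; FORCE is the grip in N (left out, the last holds). Time passes only in rows, so rows that do not move let the fingers close. It gives the time, the measured TCP pose, the force and the opening at its end, in the units of the state.
- r.sense(): the state, without advancing time (a new reading comes with each control period).
- read_camera(name): name is "scene" or "top"; returns the picture (384x512x3 uint8, blue, green, red); there is no depth.
- camera_model(name): a dict with "K" (3x3 intrinsics, pixels), "distortion" ([k1, k2, p1, p2, k3] as OpenCV has them; the pictures are not rectified), "R" (3x3) and "t" (3): a world point X has camera coordinates R X + t. Camera axes: x right, y down, z forward; pixel columns grow to the right and rows downward; lengths in m; the calibration is good to about 2 mm. A picture is of the moment at which its call begins. camera_model takes no time and is no camera call.
- r.close_job(): hands the job in, once; it reports no verdict.
Trained networks look in the newest picture that a camera, given by its name, has taken for a name from the list of things; names that differ only in an ending like _2 or _b are one class to them, and where a whole thing is asked for, a point or a joint stands for the part that bears it (a point fixed in the world has none). Each returns a list of dicts, best first, with "confidence" (0 to 1); they miss things now and then, are a little off and sometimes report something else, mostly with a low value. They report only what shows in the picture. A call takes as long as a camera call.
- nets.masks_of(camera, name): "mask" (384x512 bool, what is visible of it).
- nets.mark_of(camera, name): "position" ([x, y, z] in m, in the coordinates of the camera as it stood for that picture, good to about 4 mm: a listed point, or the origin of a listed thing).
The state is a dict: "time": time; "q": joint angles; "qd": joint speeds; "effort": joint torques, N m; "ee_pos": TCP position; "ee_rot": TCP orientation; "wrist_force": force on the tool from outside, world axes, zero at the start; "torque": the same for the moment, N m; "opening": opening from 0.0 (shut) to 1.0 (fully open).
Only numpy, scipy, OpenCV 4.12 (cv2) and the standard library are available. Lean on these libraries where they do the work, as an engineer would, in place of code of your own. Each camera call takes 0.05 s, during which the arm holds its last target.

### The job

Swing the red-handled toggle clamp over onto the LED lamp module standing in the blue test nest, leave it clamped for about a second, and swing the clamp fully back to its open stop. Then draw the module up out of the nest, tip it at least half-way over so that its face of yellow LEDs looks up, and finish while still holding it there in the gripper, its middle more than 20 cm above the bench and touching neither nest, clamp nor bench. Do not shift or upset the other things on the bench.

Things in the scene. Friction and masses are not known exactly. Their poses are not given: they have to be found in the camera images.
- pocket (a point): centre of the pocket floor of the fixed test nest, 15 mm above the bench; axes: z up, x = the way the LED face of a seated module looks, y = towards the toggle clamp. The nest is an aluminium base plate 140 (x) x 310 (y) x 15 mm, reaching from y -80 to +230 mm, with a blue plastic pocket 40 x 84 mm inside, walls 8 mm thick and 40 mm high above the pocket floor (55 mm above the bench). Its place and yaw vary.
- clamp_pivot (a point): hinge of the toggle clamp, on a dark steel forked column (42 mm wide in x, 40 mm in y, its top 185 mm above the bench) on the nest; 130 mm from the pocket along the nest's +y and 170 mm above the bench; same axes as pocket. The clamp swings about this x axis. The aluminium clamp arm (18 mm wide, 14 mm thick, 130 mm from the hinge to its rubber pad) lies level over the module, pad on the middle of the neck's top, when clamped, and stands 1.30 rad above level when open.
- clamp_knob (a point): centre of the red steel ball (diameter 32 mm, heavy) at the end of the clamp's handle, 120 mm from the hinge; the handle is a steel rod 12 mm thick with a red sleeve 18 mm thick from 60 to 100 mm out. Open, the handle leans 0.65 rad from vertical away from the module (+y of the nest); clamped, it leans 0.65 rad towards the module. To clamp, push the handle towards the module (nest -y); to open, push it back (+y). About 1 to 2 N at the ball.
- clamp (a joint): angle of the toggle clamp (rad): 0 at its open stop, where it starts; 1.30 when the pad presses on the seated module; 1.38 would be its end stop with no module. It goes over centre by the weight of its ball: below about 0.4 rad it falls back by itself to its open stop, above about 0.75 rad it falls by itself onto the module, damped, within about 1 s, and stays there; in between it may stand still.
- module_center (a point): middle of the lamp module (about 350 g), half-way up its 135 mm height. The module is a finned aluminium block 36 (x) x 80 (y) x 85 mm with a black plastic neck on top, and stands upright in the pocket with 2 mm play all round. Axes: z from its underside to its neck; +x out of its white face with sixteen yellow LEDs; the fins are on -x. Seated, this point is 82.5 mm above the bench.
- module_neck (a point): centre of the module's black neck, the part to grip: 22 (x) x 44 (y) x 50 mm high, from 85 to 135 mm above the module's underside; this point lies 110 mm above the underside (125 mm above the bench when seated). Same axes as module_center.
- driver: bystander: screwdriver with a green handle, lying in front of the nest; origin under its middle
- collar: bystander: steel collar, diameter 52 mm, 30 mm high, standing beside the nest; origin at the centre of its underside
- tape: bystander: yellow tape roll, diameter 90 mm, 24 mm high, lying flat; origin at the centre of its underside
- supply: bystander: aluminium driver box 60 x 120 x 35 mm; origin at the centre of its underside
- cleaner: bystander: white bottle with a blue cap, diameter 56 mm, 130 mm high; origin at the centre of its underside
- spare: bystander: a second lamp module lying on the bench, LED face up, 36 mm thick, 135 mm long; origin under its lower end. Not the one in the nest.

How it is judged (in metres and radians):
On the way, in this order (a step that is already met when the one before it is completed fails the run):
1. the clamp is over centre and presses on the module, which sits fully down in the nest (value of joint clamp between 1.2 and 1.36 rad and z of module_center in the frame of pocket below 0.0735 m and horizontal distance between module_center and pocket below 0.01 m), for 0.5 s.
2. the clamp is fully back at its open stop, the module still in the nest (value of joint clamp below 0.12 rad and z of module_center in the frame of pocket below 0.0825 m), for 0.2 s.
3. the module is drawn up clear of the pocket, above it (z of module_center in the frame of pocket above 0.108 m and horizontal distance between module_center and pocket below 0.08 m and angle between module_center's own z axis and vertical below 0.7 rad).
At the end, for the whole second after the job is handed in: The module is held still in the fingers, its middle more than 200 mm above the bench, its LED face normal (+x) within 50 degrees of straight up, touching neither nest, clamp nor bench, and the clamp is within 0.12 rad of its open stop (height (world z) of module_center above 0.2 m and angle between module_center's own x axis and vertical below 0.873 rad and contact force between module and the fingers above 2 N and contact force between module and nest below 0.1 N and contact force between module and table below 0.1 N and linear speed of module below 0.03 m/s and angular speed of module below 0.2 rad/s and value of joint clamp below 0.12 rad); the arm keeps its last pose, push and grip.
It fails at once if a bystander is moved more than 30 mm (distance of any of driver, collar, tape, supply, cleaner, spare from where it was at the start of the episode above 0.03 m).
It fails at once if the bottle is tipped over (angle between cleaner's own z axis and vertical above 0.5 rad).
It fails at once if the module leaves the pocket while the clamp is not open (z of module_center in the frame of pocket above 0.1 m and value of joint clamp above 0.3 rad).
It also fails if it takes over 58 s, if anything falls off the work surface, if the arm or the gripper's body presses on something with over 40 N, if the wrist force passes 120 N, or if a joint passes its speed limit or range.

## Working session

There is one attempt and no reset: what is moved stays moved. The work goes in short steps, Python scripts to look and compute and a shell command to move; the robot and the scene stay as the last step left them, time stands still between calls to the robot, and variables do not carry over. Pictures are saved under pics/ and viewed, and the job is handed in when it is done.

```bash
ls; mkdir -p pics
python3 - <<'E'
from bench import r, read_camera, camera_model, nets
import cv2,numpy as np
print(r.sense(), r.grasp_offset)
for c in ("scene","top"):
    im=read_camera(c); cv2.imwrite(f"pics/{c}0.png",im)
    m=camera_model(c);R=np.array(m["R"]);t=np.array(m["t"])
    print(c,"cam at",-R.T@t)
    for n in ["pocket","clamp_pivot","clamp_knob","module_center","module_neck","driver","collar","tape","supply","cleaner","spare"]:
        for d in nets.mark_of(c,n)[:2]:
            print(n,round(d["confidence"],2),np.round(R.T@(np.array(d["position"])-t),3))
E
```

```text
pics
{'time': 0.0, 'q': array([5.77793149e+01, 1.79924473e+01, 2.57774899e+00, 7.46887511e+01,
       7.16012235e-04, 8.20017540e+01]), 'qd': array([-0.00110776, -0.0027257 ,  0.04470371, -0.0517585 ,  0.01990427,
       -0.01612215]), 'effort': array([ 7.29208168e-04, -4.80626929e+01,  2.98531401e+01,  1.93156314e-02,
       -1.40462471e-04,  1.83494819e-05]), 'ee_pos': array([0.23565059, 0.52395703, 0.23039805]), 'ee_rot': array([-1.79897656e+02, -1.51032863e-02,  1.55777547e+02]), 'wrist_force': array([0.17184039, 0.01760423, 0.81345324]), 'torque': array([-0.04057774,  0.02783198,  0.02152937]), 'opening': 0.9980412512302641} 0.0187
scene cam at [ 1.12056203 -0.61211626  0.90873372]
pocket 0.77 [ 0.57  -0.076  0.012]
clamp_pivot 0.56 [0.563 0.054 0.168]
clamp_knob 0.92 [0.551 0.125 0.265]
module_center 0.65 [ 0.566 -0.079  0.084]
module_neck 0.92 [ 0.568 -0.075  0.121]
driver 0.6 [ 0.434  0.    -0.   ]
collar 0.54 [ 0.565 -0.226 -0.   ]
supply 0.83 [0.777 0.134 0.002]
cleaner 0.76 [ 0.561  0.409 -0.002]
cleaner 0.31 [ 0.573 -0.076  0.018]
spare 0.84 [ 0.786 -0.161 -0.001]
top cam at [ 0.38799601 -0.02788839  1.51904098]
pocket 0.79 [ 0.567 -0.079  0.016]
clamp_pivot 0.93 [0.557 0.054 0.166]
clamp_pivot 0.38 [ 0.785 -0.161  0.003]
clamp_knob 0.6 [0.55  0.125 0.267]
module_center 0.5 [ 0.568 -0.073  0.081]
module_center 0.17 [ 0.564 -0.077  0.015]
module_neck 0.53 [ 0.569 -0.077  0.124]
driver 0.52 [ 0.433 -0.003  0.   ]
collar 0.65 [ 0.563 -0.229 -0.002]
tape 0.5 [ 0.41  -0.425  0.002]
supply 0.65 [0.783 0.13  0.001]
cleaner 0.84 [ 0.558  0.411 -0.001]
spare 0.58 [ 0.787 -0.162  0.002]
```

View pics/scene0.png

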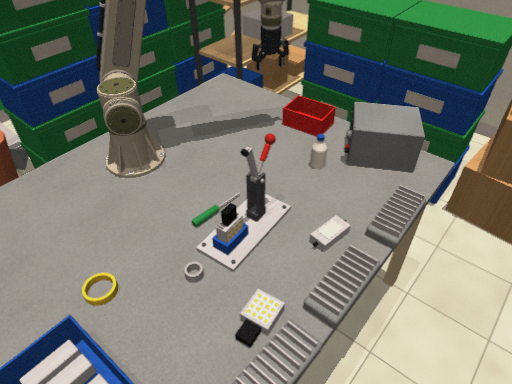

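View pics/top0.png

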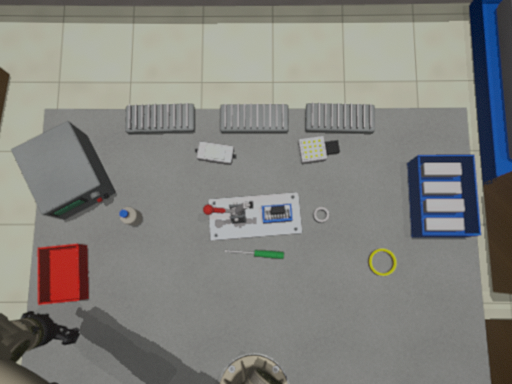

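The red knob is at about (208,210) in the top picture and the clamp column at (238,213). The module in the blue pocket is at (277,213), with its LED face pointing up in the picture (+x, away from the robot). The collar is at (321,214) and the bottle at (128,215). Next I'll refine the nest yaw from the plate outline.

```bash
cat > h.py <<'E'
from bench import r, read_camera, camera_model, nets
import cv2,numpy as np
def ray(c,px,z):
    m=camera_model(c);K=np.array(m["K"]);D=np.array(m["distortion"]);R=np.array(m["R"]);t=np.array(m["t"])
    u=cv2.undistortPoints(np.array(px,float).reshape(-1,1,2),K,D).reshape(-1,2)
    d=np.c_[u,np.ones(len(u))]@R; o=-R.T@t
    return o+d*((z-o[2])/d[:,2])[:,None]
def marks(c,names):
    m=camera_model(c);R=np.array(m["R"]);t=np.array(m["t"])
    for n in names:
        for d in nets.mark_of(c,n)[:1]:
            print(c,n,round(d["confidence"],2),np.round(R.T@(np.array(d["position"])-t),4))
E
python3 - <<'E'
from h import *
im=cv2.imread("pics/top0.png")
roi=np.zeros(im.shape[:2],np.uint8); roi[185:248,200:310]=1
g=((im.min(2)>175)&(roi>0)).astype(np.uint8)
g=cv2.morphologyEx(g,cv2.MORPH_CLOSE,np.ones((3,3)))
cs,_=cv2.findContours(g,cv2.RETR_EXTERNAL,cv2.CHAIN_APPROX_NONE)
c=max(cs,key=cv2.contourArea)[:,0]
P=ray("top",c,0.015)[:,:2].astype(np.float32)
(cx,cy),wh,a=cv2.minAreaRect(P);print(cx,cy,wh,a)
cv2.imwrite("pics/g.png",cv2.resize(im[170:260,180:330],None,fx=5,fy=5,interpolation=2))
b=cv2.boxPoints(((cx,cy),wh,a));print(b)
for c_ in ("scene","top"): marks(c_,["module_neck","clamp_knob","pocket","clamp_pivot"])
E
```

```text
0.5601391792297363 -0.0014314055442810059 (0.13316522538661957, 0.30337053537368774) 4.785518169403076
[[ 0.48113418  0.14417036]
 [ 0.50644314 -0.15814261]
 [ 0.6391442  -0.14703317]
 [ 0.6138352   0.1552798 ]]
scene module_neck 0.92 [ 0.5681 -0.0746  0.1214]
scene clamp_knob 0.92 [0.5515 0.1248 0.2646]
scene pocket 0.77 [ 0.5702 -0.0759  0.0115]
scene clamp_pivot 0.56 [0.5635 0.0545 0.1684]
top module_neck 0.53 [ 0.5687 -0.0773  0.1237]
top clamp_knob 0.6 [0.5498 0.1247 0.2672]
top pocket 0.79 [ 0.5668 -0.0785  0.0158]
top clamp_pivot 0.93 [0.5567 0.054  0.1657]
```

View pics/g.png

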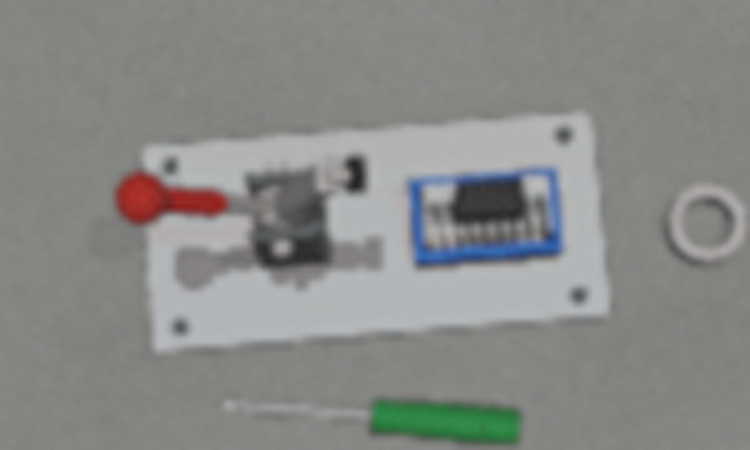

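```bash
python3 -m creep '[[[0,0,-0.04],[0,0,0.15],1],[[0,0,-0.04],[0,0,0.15],1],[[0,0,-0.04],[0,0,0.15],1],[[0,0,0],[0,0,0.15],1],[[0,0,0],[0,0,0.15],1],[[0,0,0],[0,0,0.15],1],[[0,0,0],[0,0,0.15],1],[[0,0,0],[0,0,0.15],1]]' 40
cat >> h.py <<'E'
from scipy.spatial.transform import Rotation as Ro
P0=np.array([0.567,-0.0765,0.015]);YAW=np.deg2rad(4.8)
def rel(target_nest_xyz_worldz):
    # nest x,y (m) and world z of TCP target -> tool-frame fractions
    s=r.sense();c,n=np.cos(YAW),np.sin(YAW)
    x,y,z=target_nest_xyz_worldz
    W=np.array([P0[0]+c*x-n*y,P0[1]+n*x+c*y,z])
    R=Ro.from_euler('xyz',s["ee_rot"],degrees=True)
    d=W-s["ee_pos"]
    e=s["ee_pos"]-P0
    print("t",s["time"],"tcp",np.round(s["ee_pos"],4),"rot",np.round(s["ee_rot"],2),"F",np.round(s["wrist_force"],1),"open",round(s["opening"],2),"q",np.round(s["q"],1))
    print("nest xy",np.round([c*e[0]+n*e[1],-n*e[0]+c*e[1]],4),"frac tool",np.round(R.inv().apply(d)/0.25,4))
E
python3 - <<'E'
from h import *
rel((0,0.26,0.25))
E
```

```text
time: 2.27
ee_pos: [0.236, 0.5244, 0.2614]
ee_rot: [180.0, -0.0, 101.4]
wrist_force: [-0.1, 0.2, 0.4]
opening: 0.0
t 2.2667 tcp [0.236  0.5244 0.2614] rot [ 1.7999e+02 -1.0000e-02  1.0144e+02] F [-0.1  0.2  0.4] open 0.0 q [ 57.8  17.6   6.4  78.7  -0.  136.3]
nest xy [-0.2796  0.6265] frac tool [-1.5856  0.9413  0.0454]
```

```bash
python3 -m creep '[[[0,0,0],[0,0,0.1476],1],[[-0.12,0.093,0],[0,0,0],1],[[-0.12,0.093,0],[0,0,0],1],[[-0.12,0.093,0],[0,0,0],1],[[-0.12,0.093,0],[0,0,0],1],[[-0.12,0.093,0],[0,0,0],1],[[-0.12,0.093,0],[0,0,0],1],[[-0.12,0.093,0],[0,0,0],1]]'
python3 - <<'E'
from h import *
rel((0,0.26,0.25))
E
```

```text
time: 2.93
ee_pos: [0.4178, 0.3284, 0.2615]
ee_rot: [180.0, -0.0, 95.1]
wrist_force: [-0.1, 0.1, -0.4]
opening: -0.003
t 2.9333 tcp [0.4178 0.3284 0.2615] rot [ 1.7997e+02 -2.0000e-02  9.5150e+01] F [-0.1  0.1 -0.4] open -0.0 q [ 29.5  12.6  -0.2  77.1   0.  114.4]
nest xy [-0.1148  0.4159] frac tool [-0.6265  0.4554  0.0461]
```

```bash
python3 -m creep '[[[-0.11,0.09,0.01],[0,0,0],1],[[-0.11,0.09,0.01],[0,0,0],1],[[-0.11,0.09,0.01],[0,0,0],1],[[-0.1,0.07,0.01],[0,0,0],1],[[-0.07,0.03,0],[0,0,0],1],[[0,0,0],[0,0,0],1],[[0,0,0],[0,0,0],1]]'
python3 - <<'E'
from h import *
rel((0,0.25,0.25))
im=read_camera("scene"); cv2.imwrite("pics/s1.png",cv2.resize(im[100:300,150:350],None,fx=3,fy=3))
marks("scene",["clamp_knob"]);marks("top",["clamp_knob"])
E
```

```text
time: 3.52
ee_pos: [0.5206, 0.2126, 0.2511]
ee_rot: [-180.0, -0.0, 95.0]
wrist_force: [-0.6, 0.7, 0.1]
opening: -0.003
t 3.5167 tcp [0.5206 0.2126 0.2511] rot [-1.7997e+02 -2.0000e-02  9.4990e+01] F [-0.6  0.7  0.1] open -0.0 q [14.  16.3  3.1 76.9  0.  99. ]
nest xy [-0.0221  0.292 ] frac tool [-0.1684  0.0878  0.0042]
scene clamp_knob 0.97 [0.55   0.1253 0.264 ]
top clamp_knob 0.6 [0.5498 0.1247 0.2672]
```

View pics/s1.png

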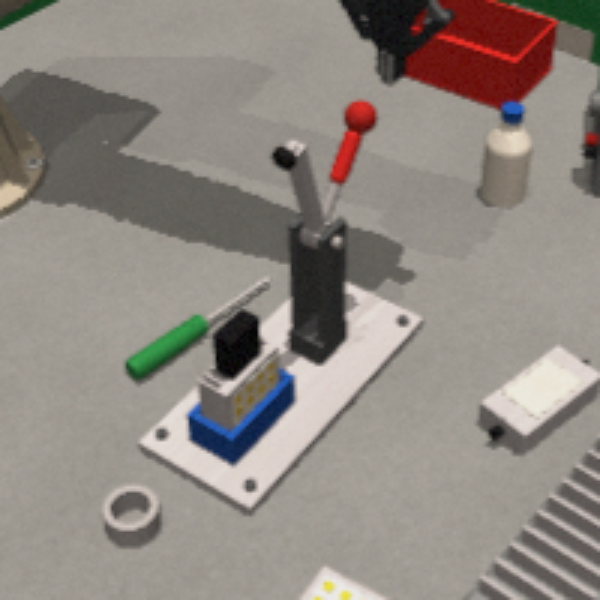

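```bash
python3 -m creep '[[[-0.06,0.044,0],[0,0,0],1],[[-0.06,0.044,0],[0,0,0],1],[[-0.04,0,0],[0,0,0],1],[[-0.04,0,0],[0,0,0],1],[[-0.04,0,0],[0,0,0],1],[[-0.04,0,0],[0,0,0],1],[[-0.04,0,0],[0,0,0],1],[[-0.04,0,0],[0,0,0],1]]'
python3 - <<'E'
from h import *
rel((0,0.13,0.25))
E
python3 -m creep '[[[-0.04,0,0],[0,0,0],1],[[-0.04,0,0],[0,0,0],1],[[-0.04,0,0],[0,0,0],1],[[-0.04,0,0],[0,0,0],1]]'
python3 - <<'E'
from h import *
rel((0,0.13,0.25))
im=read_camera("scene"); cv2.imwrite("pics/s2.png",cv2.resize(im[100:300,150:350],None,fx=3,fy=3))
marks("scene",["clamp_knob"]);marks("top",["clamp_knob"])
E
```

```text
time: 4.33
ee_pos: [0.55, 0.1255, 0.2519]
ee_rot: [179.9, -0.0, 95.2]
wrist_force: [-0.4, 2.4, 2.2]
opening: 0.002
t 4.3333 tcp [0.55   0.1255 0.2519] rot [ 1.7994e+02 -3.0000e-02  9.5170e+01] F [-0.4  2.4  2.2] open 0.0 q [ 4.7 16.4  3.4 76.9  0.  89.5]
nest xy [-1.000e-04  2.028e-01] frac tool [-0.291  -0.0016  0.0074]
time: 4.67
ee_pos: [0.5536, 0.0847, 0.2511]
ee_rot: [-180.0, 0.0, 95.1]
wrist_force: [-0.8, 0.5, 0.5]
opening: -0.001
t 4.6667 tcp [0.5536 0.0847 0.2511] rot [-1.7997e+02  2.0000e-02  9.5110e+01] F [-0.8  0.5  0.5] open -0.0 q [ 0.5 16.   2.8 76.8 -0.  85.4]
nest xy [1.000e-04 1.617e-01] frac tool [-0.1269 -0.0012  0.0044]
scene clamp_knob 0.88 [0.5558 0.0559 0.2908]
top clamp_knob 0.6 [0.5498 0.1247 0.2672]
```

View pics/s2.png

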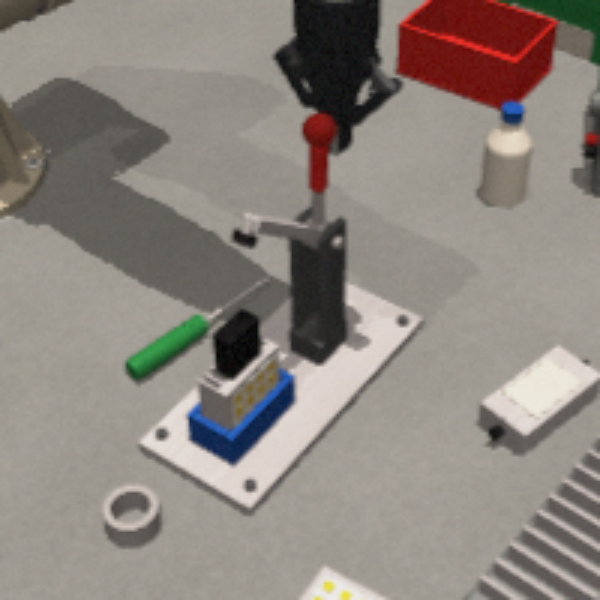

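The handle is now vertical (ball at 319,128 in the crop). I'll push it past centre and let it fall.

```bash
python3 -m creep '[[[-0.04,0,0],[0,0,0],1],[[-0.04,0,0],[0,0,0],1],[[-0.04,0,0],[0,0,0],1],[[-0.03,0,0],[0,0,0],1],[[0,0,0],[0,0,0],1],[[0,0,0],[0,0,0],1],[[0,0,0],[0,0,0],1],[[0,0,0],[0,0,0],1]]'
python3 - <<'E'
from h import *
rel((0,0.13,0.25))
im=read_camera("scene"); cv2.imwrite("pics/s3.png",cv2.resize(im[100:300,150:350],None,fx=3,fy=3))
marks("scene",["clamp_knob"])
E
```

```text
time: 5.48
ee_pos: [0.557, 0.0489, 0.2513]
ee_rot: [180.0, -0.0, 95.1]
wrist_force: [-0.2, -0.6, 0.2]
opening: -0.004
t 5.4833 tcp [0.557  0.0489 0.2513] rot [ 1.800e+02 -1.000e-02  9.515e+01] F [-0.2 -0.6  0.2] open -0.0 q [-3.2 15.9  2.6 76.7  0.  81.6]
nest xy [0.0005 0.1258] frac tool [ 0.0166 -0.0021  0.0053]
scene clamp_knob 0.81 [ 0.5595 -0.0193  0.2633]
```

View pics/s3.png

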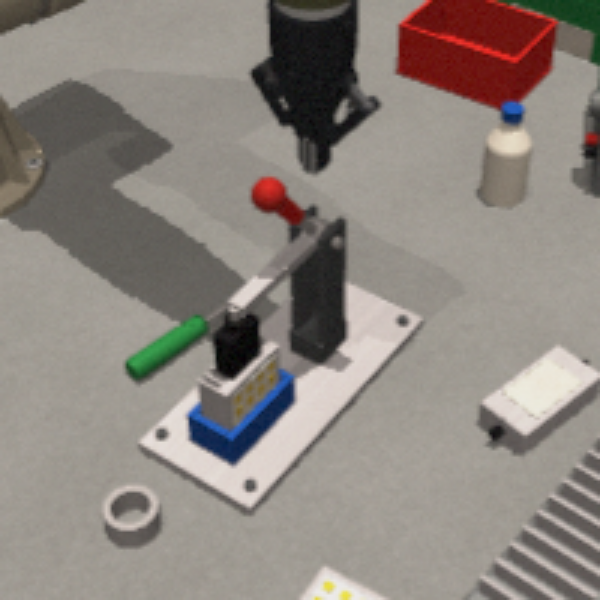

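Clamped: the pad sits on the neck and the ball is at nest y≈0.058. I'll hop over the ball, which also gives the clamp its dwell time.

```bash
python3 -m creep '[[[0,0,-0.15],[0,0,0],1],[[0,0,-0.15],[0,0,0],1],[[-0.05,0,-0.05],[0,0,0],1],[[-0.11,0,0],[0,0,0],1],[[-0.11,0,0],[0,0,0],1],[[-0.11,0,0],[0,0,0],1],[[-0.11,0,0],[0,0,0],1],[[0,0,0],[0,0,0],1]]' 
python3 -m creep '[[[-0.03,0,0],[0,0,0],1],[[0,0,0.12],[0,0,0],1],[[0,0,0.12],[0,0,0],1],[[0,0,0.1],[0,0,0],1],[[0,0,0],[0,0,0],1],[[0,0,0],[0,0,0],1]]'
python3 - <<'E'
from h import *
rel((0,0.0,0.25))
im=read_camera("scene"); cv2.imwrite("pics/s4.png",cv2.resize(im[100:300,150:350],None,fx=3,fy=3))
marks("scene",["clamp_knob","module_center"])
E
```

```text
time: 6.25
ee_pos: [0.5685, -0.0772, 0.3383]
ee_rot: [-180.0, 0.1, 94.9]
wrist_force: [-0.6, 1.1, 0.7]
opening: 0.002
time: 6.75
ee_pos: [0.5677, -0.0797, 0.253]
ee_rot: [-179.8, -0.1, 95.2]
wrist_force: [-0.1, 0.2, -0.1]
opening: -0.004
t 6.75 tcp [ 0.5677 -0.0797  0.253 ] rot [-1.7983e+02 -8.0000e-02  9.5200e+01] F [-0.1  0.2 -0.1] open -0.0 q [-16.   17.6   5.3  77.8   0.   68.8]
nest xy [ 0.0004 -0.0033] frac tool [ 0.0131 -0.0015  0.0122]
scene clamp_knob 0.76 [ 0.5599 -0.0211  0.2636]
scene module_center 0.86 [ 0.5677 -0.0785  0.0846]
```

View pics/s4.png

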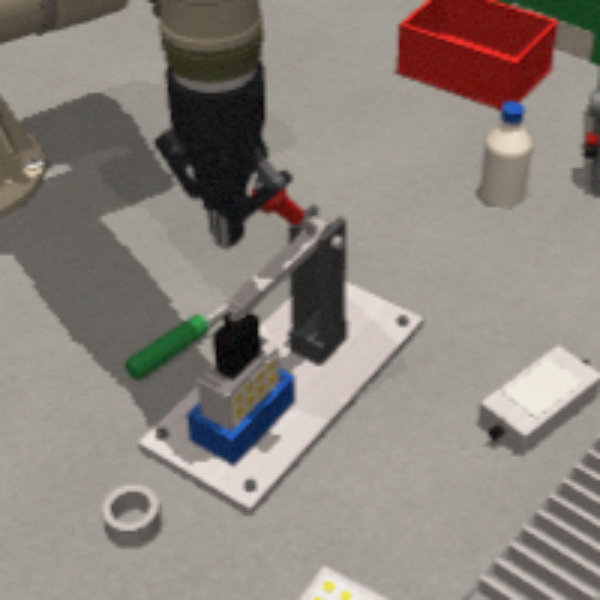

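```bash
python3 -m creep '[[[0.06,0,0],[0,0,0],1],[[0.04,0,0],[0,0,0],1],[[0.04,0,0],[0,0,0],1],[[0.04,0,0],[0,0,0],1],[[0.04,0,-0.01],[0,0,0],1],[[0.04,0,-0.01],[0,0,0],1],[[0.04,0,-0.01],[0,0,0],1],[[0.04,0,-0.01],[0,0,0],1]]'
python3 - <<'E'
from h import *
rel((0,0.14,0.27))
im=read_camera("scene"); cv2.imwrite("pics/s5.png",cv2.resize(im[100:300,150:350],None,fx=3,fy=3))
marks("scene",["clamp_knob","module_center"])
E
```

```text
time: 7.57
ee_pos: [0.5609, 0.0053, 0.2642]
ee_rot: [180.0, -0.0, 95.2]
wrist_force: [0.5, -1.1, 0.8]
opening: -0.001
t 7.5667 tcp [0.5609 0.0053 0.2642] rot [ 1.7998e+02 -3.0000e-02  9.5150e+01] F [ 0.5 -1.1  0.8] open -0.0 q [-7.7 16.   4.5 78.5  0.  77.2]
nest xy [0.0008 0.082 ] frac tool [ 0.2321 -0.0018 -0.023 ]
scene clamp_knob 0.92 [0.5558 0.0357 0.2886]
scene module_center 0.77 [ 0.5646 -0.0767  0.0823]
```

View pics/s5.png

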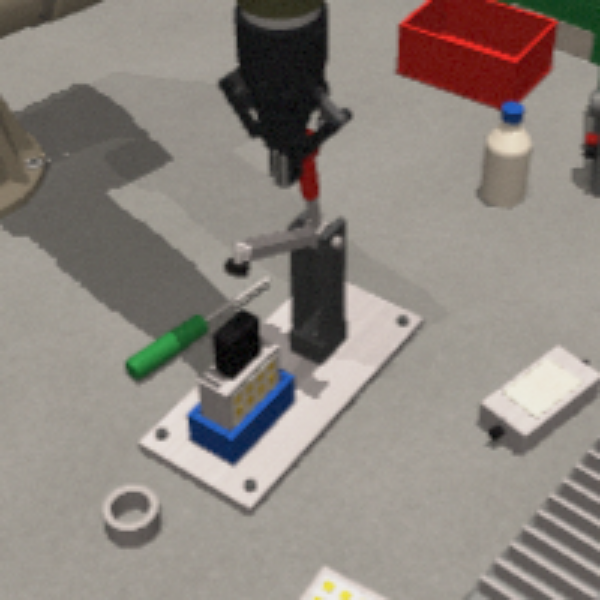

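```bash
python3 -m creep '[[[0.04,0,-0.006],[0,0,0],1],[[0.04,0,-0.006],[0,0,0],1],[[0.04,0,-0.006],[0,0,0],1],[[0.04,0,0],[0,0,0],1],[[0.04,0,0],[0,0,0],1],[[0.03,0,0],[0,0,0],1],[[0,0,0],[0,0,0],1],[[0,0,0],[0,0,0],1]]'
python3 - <<'E'
from h import *
rel((0,0.14,0.27))
im=read_camera("scene"); cv2.imwrite("pics/s6.png",cv2.resize(im[100:300,150:350],None,fx=3,fy=3))
marks("scene",["clamp_knob","module_center"])
E
```

```text
time: 8.38
ee_pos: [0.5558, 0.0619, 0.2682]
ee_rot: [-180.0, -0.0, 95.2]
wrist_force: [0.2, 0.2, -0.4]
opening: -0.001
t 8.3833 tcp [0.5558 0.0619 0.2682] rot [-179.99   -0.     95.21] F [ 0.2  0.2 -0.4] open -0.0 q [-1.9 15.8  4.8 79.1  0.  82.9]
nest xy [0.0004 0.1388] frac tool [ 0.0046 -0.0015 -0.007 ]
scene clamp_knob 0.88 [0.5509 0.1007 0.2782]
scene module_center 0.74 [ 0.5648 -0.0794  0.0816]
```

View pics/s6.png

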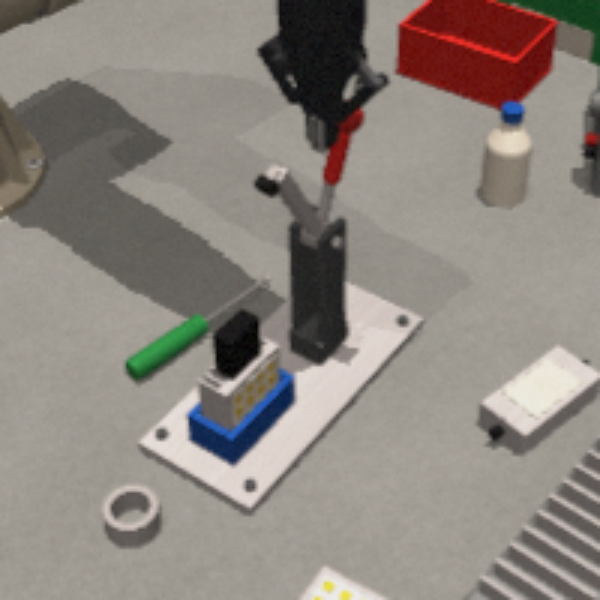

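The ball has left the finger and is falling back. I'll raise clear.

```bash
python3 -m creep '[[[0,0,0],[0,0,0],1],[[0,0,0],[0,0,0],1],[[0,0,-0.15],[0,0,0],1],[[0,0,-0.15],[0,0,0],1],[[0,0,-0.1],[0,0,0],1],[[0,0,0],[0,0,0],1],[[0,0,0],[0,0,0],1],[[0,0,0],[0,0,0],1]]'
python3 - <<'E'
from h import *
rel((0,0,0.33))
im=read_camera("scene"); cv2.imwrite("pics/s7.png",cv2.resize(im[100:300,150:350],None,fx=3,fy=3))
im=read_camera("top"); cv2.imwrite("pics/t7.png",im)
marks("scene",["clamp_knob","module_center","module_neck"])
marks("top",["clamp_knob","module_neck"])
E
```

```text
time: 9.2
ee_pos: [0.556, 0.0609, 0.3677]
ee_rot: [-180.0, -0.0, 95.1]
wrist_force: [-0.2, 0.4, 0.2]
opening: 0.001
t 9.2 tcp [0.556  0.0609 0.3677] rot [-1.7997e+02 -1.0000e-02  9.5110e+01] F [-0.2  0.4  0.2] open 0.0 q [-2.  16.6 19.8 93.2  0.  82.9]
nest xy [0.0005 0.1379] frac tool [-0.5515 -0.0049  0.1506]
scene module_center 0.89 [ 0.5661 -0.0754  0.0814]
scene module_neck 0.93 [ 0.5667 -0.0726  0.1215]
top module_neck 0.8 [ 0.5693 -0.0753  0.1242]
```

View pics/s7.png

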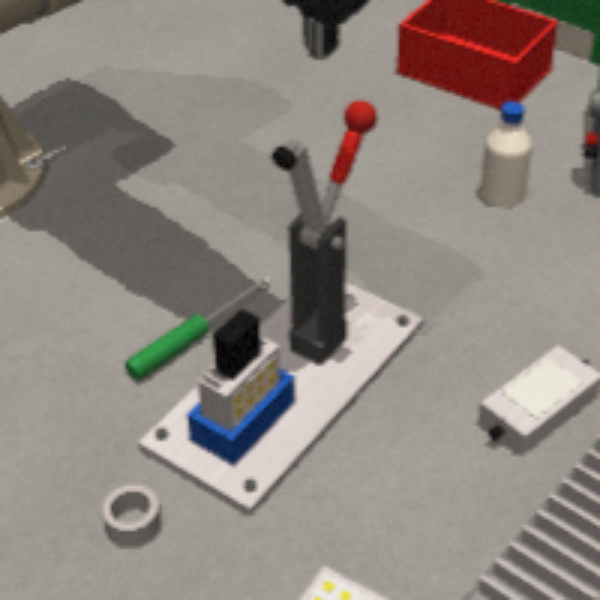

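The clamp is back exactly where it started (ball at 360,117, pad at 284,157 in the crop). Next is the module: I'll open the gripper, move above it and descend.

```bash
python3 -m creep '[[[-0.14,0,0],[0,0,0],-1],[[-0.14,0,0],[0,0,0],-1],[[-0.14,0,0],[0,0,0],-1],[[-0.14,0,0],[0,0,0],-1],[[-0.012,0,0],[0,0,0],-1],[[0,0,0.08],[0,0,0],-1],[[0,0,0.08],[0,0,0],-1],[[0,0,0],[0,0,0],-1]]'
python3 - <<'E'
from h import *
rel((0,-0.004,0.108))
im=read_camera("scene"); cv2.imwrite("pics/s8.png",cv2.resize(im[100:300,150:350],None,fx=3,fy=3))
E
```

```text
time: 10.22
ee_pos: [0.5672, -0.081, 0.3242]
ee_rot: [-179.6, -0.2, 95.1]
wrist_force: [-0.1, 1.1, -0.5]
opening: 0.999
t 10.2167 tcp [ 0.5672 -0.081   0.3242] rot [-1.7965e+02 -1.5000e-01  9.5090e+01] F [-0.1  1.1 -0.5] open 1.0 q [-16.2  17.8  15.4  87.9   0.   68.7]
nest xy [-0.0002 -0.0045] frac tool [-2.000e-04  6.200e-03  8.647e-01]
```

View pics/s8.png

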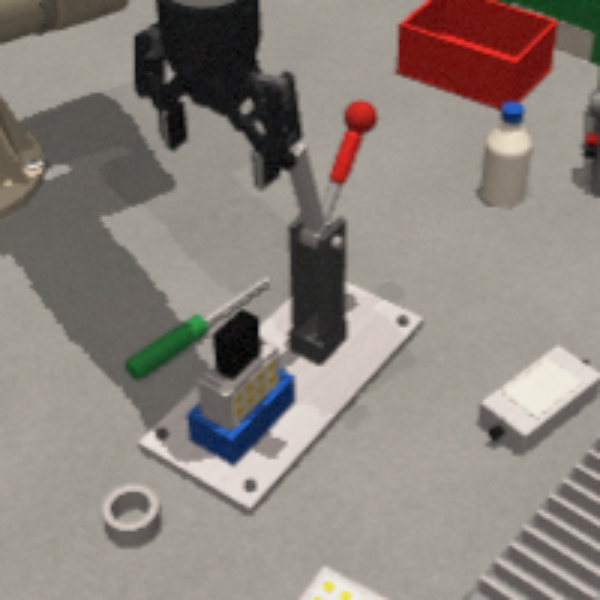

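```bash
python3 -m creep '[[[0,0,0.12],[0,0,0],-1],[[0,0,0.13],[0,0,0],-1],[[0,0,0.13],[0,0,0],-1],[[0,0,0.13],[0,0,0],-1],[[0,0,0.13],[0,0,0],-1],[[0,0,0.1],[0,0,0],-1],[[0,0,0.05],[0,0,0],-1],[[0,0,0],[0,0,0],-1]]'
python3 - <<'E'
from h import *
rel((0,-0.004,0.108))
im=read_camera("scene"); cv2.imwrite("pics/s9.png",cv2.resize(im[100:300,150:350],None,fx=3,fy=3))
marks("scene",["module_neck"])
E
```

```text
time: 10.93
ee_pos: [0.5672, -0.0803, 0.1285]
ee_rot: [-179.7, -0.1, 95.2]
wrist_force: [-0.5, -0.2, -0.5]
opening: 1.002
t 10.9333 tcp [ 0.5672 -0.0803  0.1285] rot [-1.7974e+02 -1.1000e-01  9.5170e+01] F [-0.5 -0.2 -0.5] open 1.0 q [-16.1  20.8  -8.1  61.4   0.   68.7]
nest xy [-0.0001 -0.0038] frac tool [-0.001   0.0007  0.082 ]
scene module_neck 0.84 [ 0.5703 -0.0746  0.1216]
```

View pics/s9.png

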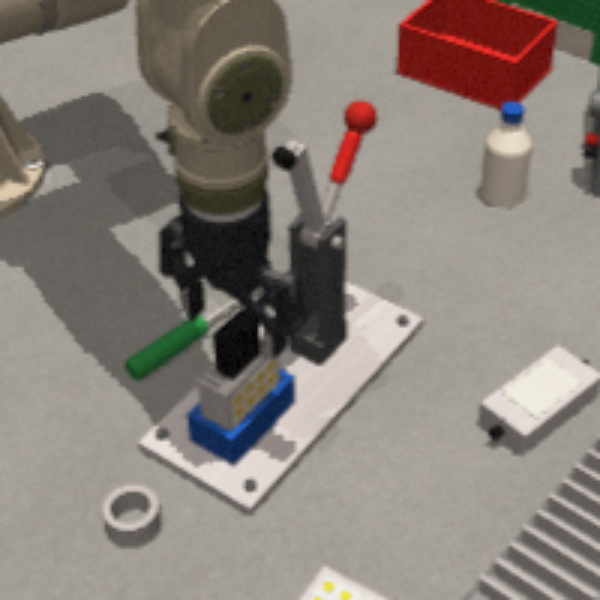

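```bash
python3 -m creep '[[[0,0,0.04],[0,0,0],-1],[[0,0,0.04],[0,0,0],-1],[[0,0,0],[0,0,0],-1],[[0,0,0],[0,0,0],1],[[0,0,0],[0,0,0],1],[[0,0,0],[0,0,0],1],[[0,0,0],[0,0,0],1],[[0,0,0],[0,0,0],1]]' 60
python3 -m creep '[[[0,0,0],[0,0,0],1],[[0,0,0],[0,0,0],1],[[0,0,0],[0,0,0],1],[[0,0,0],[0,0,0],1]]'
python3 - <<'E'
from h import *
rel((0,-0.004,0.108))
im=read_camera("scene"); cv2.imwrite("pics/s10.png",cv2.resize(im[100:300,150:350],None,fx=3,fy=3))
E
```

```text
time: 11.7
ee_pos: [0.5689, -0.0813, 0.1111]
ee_rot: [180.0, 0.0, 95.1]
wrist_force: [-1.0, -0.1, 2.7]
opening: 0.305
time: 12.03
ee_pos: [0.5687, -0.0814, 0.1111]
ee_rot: [180.0, 0.0, 95.1]
wrist_force: [-2.4, 0.6, 3.8]
opening: 0.252
t 12.0333 tcp [ 0.5687 -0.0814  0.1111] rot [1.7999e+02 2.0000e-02 9.5130e+01] F [-2.4  0.6  3.8] open 0.25 q [-16.1  21.4  -9.7  58.9  -0.   68.7]
nest xy [ 0.0013 -0.005 ] frac tool [ 0.0041 -0.005   0.0125]
```

View pics/s10.png

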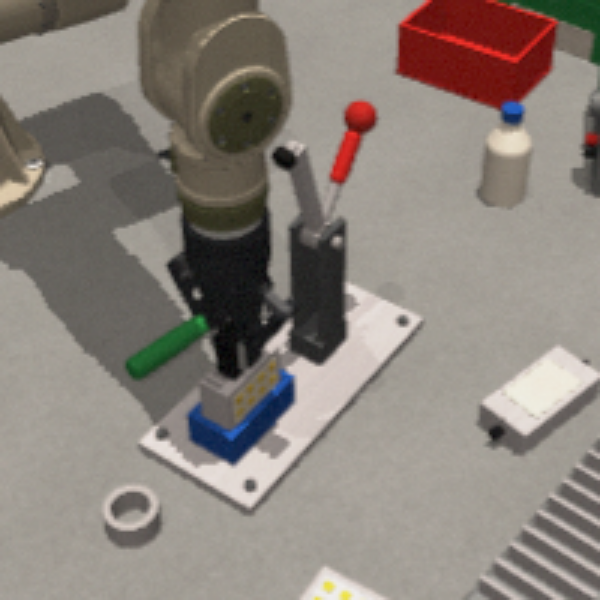

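```bash
python3 -m creep '[[[0,0,0],[0,0,0],1],[[0,0,0],[0,0,0],1],[[0,0,-0.03],[0,0,0],1],[[0,0,-0.04],[0,0,0],1],[[0,0,-0.04],[0,0,0],1],[[0,0,-0.05],[0,0,0],1],[[0,0,-0.05],[0,0,0],1],[[0,0,-0.05],[0,0,0],1]]'
python3 - <<'E'
from h import *
rel((0,-0.004,0.3))
im=read_camera("scene"); cv2.imwrite("pics/s11.png",cv2.resize(im[100:300,150:350],None,fx=3,fy=3))
marks("scene",["module_center"])
E
```

```text
time: 12.75
ee_pos: [0.569, -0.0812, 0.177]
ee_rot: [180.0, -0.0, 95.1]
wrist_force: [-0.1, 0.0, -3.3]
opening: 0.247
t 12.75 tcp [ 0.569  -0.0812  0.177 ] rot [ 1.7997e+02 -1.0000e-02  9.5140e+01] F [-0.1  0.  -3.3] open 0.25 q [-16.1  19.1  -3.5  67.4   0.   68.7]
nest xy [ 0.0016 -0.0048] frac tool [ 0.0034 -0.0059 -0.4918]
```

View pics/s11.png

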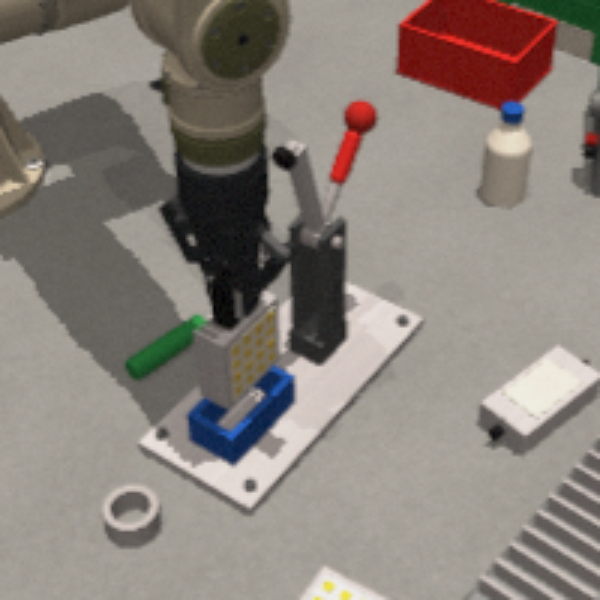

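```bash
python3 -m creep '[[[0,0,-0.1],[0,0,0],1],[[0,0,-0.12],[0,0,0],1],[[0,0,-0.12],[0,0,0],1],[[-0.03,0,-0.12],[0,0,0],1],[[-0.03,0,-0.12],[0,0,0],1],[[-0.03,0,-0.12],[0,0,0],1],[[-0.03,0,-0.1],[0,0,0],1],[[0,0,0],[0,0,0],1]]'
python3 -m creep '[[[0,0,0],[-0.1,0,0],1],[[0,0,0],[-0.12,0,0],1],[[0,0,0],[-0.12,0,0],1],[[0,0,0],[-0.12,0,0],1],[[0,0,0.02],[-0.12,0,0],1],[[0,0,0.03],[-0.12,0,0],1],[[0,0,0.03],[-0.12,0,0],1],[[0,0,0],[0,0,0],1]]'
python3 - <<'E'
from h import *
rel((0,-0.004,0.3))
im=read_camera("scene"); cv2.imwrite("pics/s12.png",cv2.resize(im[0:300,100:400],None,fx=2,fy=2))
E
```

```text
time: 13.52
ee_pos: [0.5729, -0.1127, 0.3809]
ee_rot: [179.6, 0.2, 95.1]
wrist_force: [0.3, 0.5, -2.1]
opening: 0.249
time: 14.18
ee_pos: [0.5727, -0.1068, 0.3458]
ee_rot: [143.8, -0.5, 95.1]
wrist_force: [-2.1, 0.6, -7.4]
opening: 0.249
t 14.1833 tcp [ 0.5727 -0.1068  0.3458] rot [143.84  -0.54  95.06] F [-2.1  0.6 -7.4] open 0.25 q [-28.6  -8.5 -21.4  45.9  19.5  62. ]
nest xy [ 0.0031 -0.0307] frac tool [ 0.1051 -0.1184  0.1416]
```

View pics/s12.png

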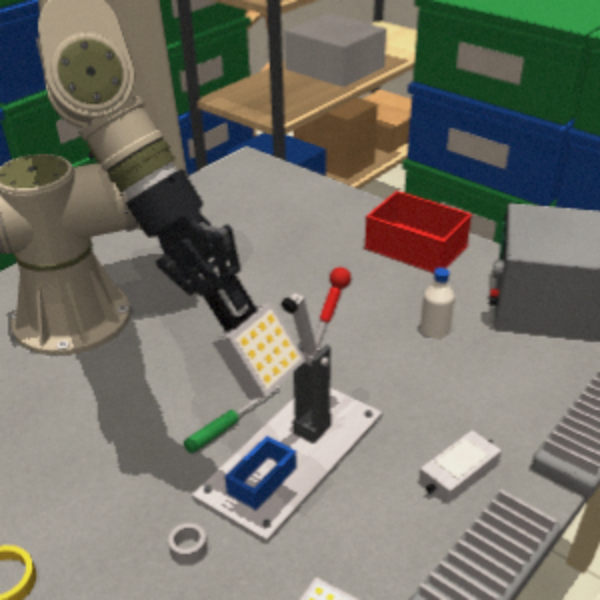

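```bash
python3 -m creep '[[[-0.03,0.06,0],[-0.06,0,0],1],[[-0.03,0.06,0],[-0.1,0,0],1],[[-0.03,0.06,0],[-0.12,0,0],1],[[-0.03,0.05,0.02],[-0.12,0,0],1],[[-0.03,0.04,0.04],[-0.12,0,0],1],[[0,0.02,0.04],[-0.12,0,0],1],[[0,0,0.02],[-0.12,0,0],1],[[0,0,0],[-0.06,0,0],1]]'
python3 -m creep '[[[0,0,0],[0,0,0],1],[[0,0,0],[0,0,0],1],[[0,0,0],[0,0,0],1],[[0,0,0],[0,0,0],1]]'
python3 - <<'E'
from h import *
rel((0,-0.004,0.3))
R=Ro.from_euler('xyz',r.sense()["ee_rot"],degrees=True).as_matrix();print(R[2],np.rad2deg(np.arccos(R[2,1])))
im=read_camera("scene"); cv2.imwrite("pics/s13.png",cv2.resize(im[0:300,100:400],None,fx=2,fy=2))
marks("scene",["module_center","module_neck","clamp_knob"])
E
```

```text
time: 14.9
ee_pos: [0.6599, -0.1424, 0.3929]
ee_rot: [107.7, -0.1, 95.1]
wrist_force: [-0.4, 0.0, -4.4]
opening: 0.254
time: 15.23
ee_pos: [0.6597, -0.1424, 0.3957]
ee_rot: [107.7, 0.1, 95.1]
wrist_force: [0.3, 0.1, -3.4]
opening: 0.254
t 15.2333 tcp [ 0.6597 -0.1424  0.3957] rot [1.0766e+02 9.0000e-02 9.5090e+01] F [ 0.3  0.1 -3.4] open 0.25 q [-35.3  -9.6 -46.8 -14.5  38.1  75.4]
nest xy [ 0.0868 -0.0734] frac tool [ 0.2802 -0.4692 -0.2135]
[-0.00161379  0.95286042 -0.3034047 ] 17.662470425256096
scene module_center 0.95 [ 0.6891 -0.1377  0.3876]
scene module_neck 0.78 [ 0.6457 -0.1375  0.3948]
scene clamp_knob 0.83 [0.5487 0.1248 0.2633]
```

View pics/s13.png

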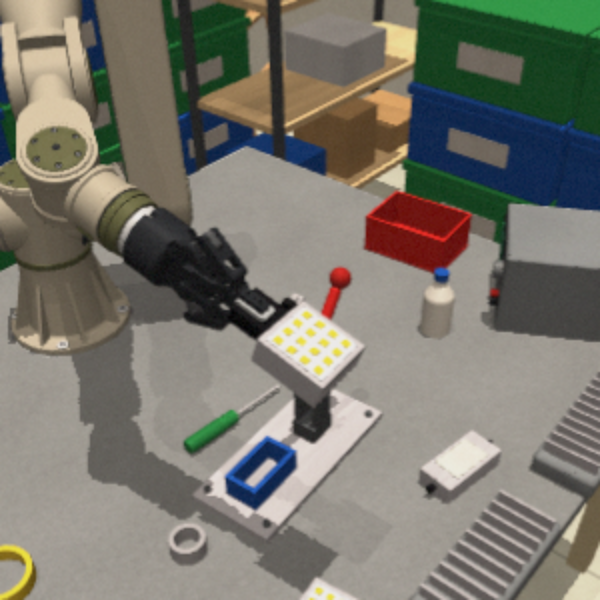

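The LED face (about 310,335 in the crop) looks up, the arm is still, and the knob is at its open position. I'll check that it stays still, then hand in.

```bash
python3 -m creep '[[[0,0,0],[0,0,0],1],[[0,0,0],[0,0,0],1],[[0,0,0],[0,0,0],1],[[0,0,0],[0,0,0],1]]'
python3 - <<'E'
from h import *
read_camera("scene"); marks("scene",["module_center","clamp_knob","driver","cleaner","collar"])
print(r.sense()["qd"].round(2)); print(r.close_job())
E
```

```text
time: 15.77
ee_pos: [0.6581, -0.1417, 0.393]
ee_rot: [107.7, -0.0, 95.1]
wrist_force: [-0.4, 0.5, -2.6]
opening: 0.253
scene module_center 0.82 [ 0.6833 -0.1356  0.3843]
scene clamp_knob 0.59 [0.5508 0.1261 0.2629]
scene driver 0.6 [ 0.6836 -0.1336  0.3827]
scene cleaner 0.95 [ 0.5647  0.4082 -0.0028]
scene collar 0.82 [ 5.656e-01 -2.226e-01 -5.000e-04]
[-0.02  0.02 -0.02 -0.02 -0.05  0.05]
the job is handed in; nothing more can be done
None
```

I did every step of the task and handed the job in at about 16 s of the 58 s allowed; no verdict was reported.

- **Clamping:** I pushed the clamp over onto the seated module, and pictures 1.3 s apart both show it down on the neck. I then pushed it back, and it fell to its open stop, matching its starting position in the picture.
- **Module:** I gripped the neck at 60 N, drew the module straight up out of the nest, and tipped it about 72° so the LED face looks up.

**Last checks before handing in:**
- **Height:** the module's middle is about 0.385 m above the bench, and nothing is near it in the picture.
- **Tilt:** the LED face is about 18° from straight up, going by the tool's angle.
- **Grip:** the gripper opening is steady at about 21.5 mm on the 22 mm neck. The wrist carries about 3 N, roughly the module's weight.
- **Stillness:** the joints were nearly still (under 0.1°/s).
- **Clamp:** the knob was measured at its starting position.
- **Other things on the bench:** the bottle and collar measured within about 7 mm of where they started. In the last close-up (before the final hold) I saw no change in the screwdriver. I did not measure the tape, supply and spare again.

One reading disagreed: the network's last mark for the screwdriver landed on the held module, which I take as a false detection.

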